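Fetch the culture dish from the incubator

TASK

Fetch the round culture dish from the two-chamber incubator: slide the thumb latch of its chamber sideways so that the lid springs open, carry the dish level to the warming plate and set it down gently, wholly on the plate. Then swing that lid down and press it shut until its latch snaps home. Keep the other chamber shut, with its logger inside, and leave everything else where it stands.

Things in the scene. Friction and masses are not known exactly. Their poses are not given: they have to be found in the camera images.
- incubator: White bench-top incubator with two chambers side by side under hinged lids, fixed to the bench: 240 deep (x) by 316 wide (y), deck 110 high. Origin: centre of its underside; x points from its front (the latch side, towards the robot) to its back (hinges), y to its left, z up. In front of the lids is a deck strip 58 deep with the two latches, behind them one 48 deep with the hinges.
- dish: The covered culture dish to fetch: round, flat, milky clear plastic, diameter 44, height 14, about 30 g, lying flat on the floor of one of the two chambers, near its middle (at most 15 off it), and visible through the lid's window. Origin: centre of its underside; z up.
- warm_plate: Warming plate fixed to the bench beside the incubator, on its left or on its right: flat aluminium slab 150 (x) by 170 (y), top 22 above the bench. Origin: centre of its underside; x points away from the robot, give or take 0.2 rad, z up. A small bottle stands on it near its far (+x) edge.
- logger: Grey temperature logger, a block 30 x 46 x 20 high with a short probe, lying in the other chamber. It stays there. Origin: centre of its underside.
- oil_bottle: Amber bottle, diameter 30, height 60, standing on the warming plate with its axis 52 towards +x of the plate's centre and up to 50 to either side. Origin: centre of its underside. Leave it.
- dish_stack: Stack of three empty dishes, diameter 60, height 42. Origin: centre of its underside. Bystander.
- tip_box: Box of pipette tips, 82 x 118 x 60 high. Origin: centre of its underside. Bystander.
- tube_rack: White tube rack, 60 x 150, 75 high with its tubes. Origin: centre of its underside. Bystander.
- pipette: Hand pipette lying along its y axis, from 128 behind (-y) to 104 ahead (+y) of its origin, which lies on the bench below its barrel; 23 thick. Bystander.
- media_bottle: Clear capped bottle, diameter 48, height 85. Origin: centre of its underside. Bystander.
- syringe_stand: Micrometer-syringe holder on an aluminium base 140 x 150, up to 140 high, fixed to the bench on the side of the incubator opposite to the warming plate. Origin: centre of its underside. Bystander.
- chamber_left (a point): Centre of the floor of the left (+y) chamber, 84 above the bench; axes as the incubator's. The well is 104 (x) by 118 (y), open at the top, 26 deep from the deck.
- latch_left_tab (a point): Middle of the top of the left chamber's thumb tab, a grey ribbed tab 18 (x) by 10 (y) standing from 5 to 22 above the deck, on the deck strip in front of the lid, 32 in front of the lid's front edge. Nothing stands within 40 to its right (-y of the incubator) on the strip. Moves with the latch.
- latch_left (a joint): Slide of the left latch, m: 0 at rest, up to 0.015 when slid to the incubator's left (+y). A spring returns it (1.4 N at rest, 3.5 N at the end). Its tongue, between tab and lid, hooks over a striker pin on the lid's front edge and lets it go when slid 0.006 to 0.009. The tongue is bevelled on top: when the lid is pressed shut the pin pushes the latch aside and the tongue snaps back over the pin by itself.
- lid_left (a joint): Angle of the left lid, rad: about 0.01 when latched, 1.5 (nearly upright) when open. A spring throws it open in 1 to 2 s once unlatched and holds it there; it takes 1 to 3 N at the front edge to swing it back and about 5 to 8 N at the front edge to press the pin past the latch.
- lid_left_hinge (a point): Middle of the left lid's hinge line, along the incubator's y, 118 above the bench and 72 behind (+x) the incubator's centre; fixed. The lid is 16 thick (8 each side of the plane through the hinge line), 140 wide, and reaches 134 from the hinge to its front edge; the pin sticks out 15 farther.
- lid_left_edge (a point): Middle of the left lid's front edge, on its upper (outer) face; moves with the lid. Open, this edge is the lid's top, about 0.25 m above the bench, and the outer face looks away from the incubator's front. White frame 24 to 30 wide round a clear window.
- chamber_right (a point): Centre of the floor of the right (-y) chamber, 84 above the bench; axes as the incubator's. The well is 104 (x) by 118 (y), open at the top, 26 deep from the deck.
- latch_right_tab (a point): Middle of the top of the right chamber's thumb tab, a grey ribbed tab 18 (x) by 10 (y) standing from 5 to 22 above the deck, on the deck strip in front of the lid, 32 in front of the lid's front edge. Nothing stands within 40 to its right (-y of the incubator) on the strip. Moves with the latch.
- latch_right (a joint): Slide of the right latch, m: 0 at rest, up to 0.015 when slid to the incubator's left (+y). A spring returns it (1.4 N at rest, 3.5 N at the end). Its tongue, between tab and lid, hooks over a striker pin on the lid's front edge and lets it go when slid 0.006 to 0.009. The tongue is bevelled on top: when the lid is pressed shut the pin pushes the latch aside and the tongue snaps back over the pin by itself.
- lid_right (a joint): Angle of the right lid, rad: about 0.01 when latched, 1.5 (nearly upright) when open. A spring throws it open in 1 to 2 s once unlatched and holds it there; it takes 1 to 3 N at the front edge to swing it back and about 5 to 8 N at the front edge to press the pin past the latch.
- lid_right_hinge (a point): Middle of the right lid's hinge line, along the incubator's y, 118 above the bench and 72 behind (+x) the incubator's centre; fixed. The lid is 16 thick (8 each side of the plane through the hinge line), 140 wide, and reaches 134 from the hinge to its front edge; the pin sticks out 15 farther.
- lid_right_edge (a point): Middle of the right lid's front edge, on its upper (outer) face; moves with the lid. Open, this edge is the lid's top, about 0.25 m above the bench, and the outer face looks away from the incubator's front. White frame 24 to 30 wide round a clear window.
There are look-alikes about, which are no part of the job. Of the things that look like the warm_plate, take the one that is farthest to the robot's left at the start.

How it is judged:
By the outcome, as a careful person would: the job done as asked, in the order asked, and still so for the second after the job is handed in, with the robot touching nothing.
It also fails if it takes over 72 s, if anything falls off the work surface, if the arm or the gripper's body presses on something with over 40 N, if the wrist force passes 120 N, or if a joint passes its speed limit or range.

ROBOT

A 6-joint arm with a two-finger parallel gripper is mounted at the origin on the work surface. World frame = base frame: x ahead of the robot, y to its left, z up, the work surface at z = 0. Lengths are in m, angles in rad, forces in N, time in s.
With the tool pointing down it reaches from about 0.3 to 0.85 m from the base axis. Payload 4.2 kg.
Tool frame: the origin (TCP) lies on the front face of the gripper's body, between the roots of the fingers; the fingertips stand ahead of it and the grasp point (between the pads) lies 60 mm ahead of it (robot.nose_length is the z of the fingertips in the tool frame, in m); z points along the fingers, y is the direction in which the jaws open and shut (so a half turn about z gives the same grasp; the last joint's range is limited). The gripper opens to 91 mm and grips with 3 to 60 N. Pads are 32 mm wide; open, the fingers measure 118 mm over their backs; the gripper's body (76 mm by 178 mm) begins 60 mm behind the grasp point.
Start: joints at [1.084, 0.32, 1.565, -0, 1.257, -0.02], TCP at [0.259, 0.513, 0.292] pointing down, gripper open.
Joint ranges: [-3.11, 3.11], [-0.84, 2.01], [0.21, 2.61], [-1.34, 4.49], [0.05, 2.63], [-2.56, 2.56]. Speed limits (rad/s): [2.57, 2.57, 3.14, 3.14, 3.14, 3.14].

INTERFACE

Orientations are given as a rotation vector (axis times angle).
In Python, from plant import robot, telemetry, optics gives the robot as it stands. Calls block until the motion is done:
- robot.goto(position, orientation): joint-space move of the TCP to a pose.
- robot.servo_line(position, speed=0.15, attitude=None, f_stop=None): straight line of the TCP; attitude=None keeps the orientation; speed is the mean speed in m/s. With f_stop (N) it stops when the force on the tool has changed by that much, and returns True; else False.
- robot.goto_joints(angles): joint-space move.
- robot.move_gripper(opening, f_grip=None): finger opening in m; f_grip is the grip in N (None keeps the last); returns when the fingers have stopped.
- robot.hold(seconds).
- robot.solve_ik(position, orientation): joint angles nearest the present ones, or None.
- telemetry.observe(): the state.
- optics.read_camera(name): name is "scene" or "side" or "wrist"; returns the picture (400x640x3 uint8, red, green, blue); there is no depth.
- optics.camera_model(name): a dict with "fx", "fy", "cx", "cy" (pixels), "extrinsics" (4x4, takes a point from camera to world coordinates); the wrist camera has in their place "tool_from_camera" (4x4, takes a point from camera to tool coordinates, whose origin is the TCP and whose axes are the flange's). Camera axes: x right, y down, z forward; pixel columns grow to the right and rows downward; lengths in m; the calibration is good to about 2 mm. A picture is of the moment at which its call begins: read the wrist's pose just before it. camera_model takes no time and is no camera call.
A pose or a line that the arm cannot do raises robot.Unreachable and nothing moves.
- robot.hand_in(): hands the job in, once; it reports no verdict.
The state is a dict: "time_s": time; "joints": joint angles; "qd": joint speeds; "joint_efforts": joint torques, N m; "position": TCP position; "orientation": TCP orientation; "contact_force": force on the tool from outside, world axes, zero at the start; "moment": the same for the moment, N m; "gripper_width": finger opening in m.
Only numpy, scipy, OpenCV 4.12 (cv2) and the standard library are available. Lean on these libraries where they do the work, as an engineer would, in place of code of your own. Each camera call takes 0.05 s, during which the arm holds its last target. There are 200 camera calls.

## Working session

There is one attempt and no reset: what is moved stays moved. The work goes in short steps, each a Python script; the robot and the scene stay as the last script left them, time stands still between calls to the robot, and variables do not carry over. Pictures are saved under pics/ and viewed, about 8 in all and at most 12, crops included, and the job is handed in when it is done.

```bash
ls; mkdir -p pics; python3 - <<'E'
from plant import robot, telemetry, optics
import cv2,numpy as np
for n in ("scene","side","wrist"):
    im=optics.read_camera(n); cv2.imwrite(f"pics/{n}0.png",im[:,:,::-1]); m=optics.camera_model(n); print(n,{k:np.round(v,4).tolist() for k,v in m.items()})
a=cv2.imread("pics/scene0.png");b=cv2.imread("pics/side0.png")
cv2.imwrite("pics/both0.png",np.vstack([a,b])[:, :] if 0 else cv2.resize(np.vstack([a,b]),(480,600)))
print(robot.nose_length, telemetry.observe())
E
```

```text
pics
scene {'fx': 399.678, 'fy': 399.678, 'cx': 319.471, 'cy': 207.4809, 'extrinsics': [[-0.4147, 0.7865, -0.4576, 1.222], [0.9099, 0.3608, -0.2046, 0.2378], [0.0042, -0.5013, -0.8653, 1.2927], [0.0, 0.0, 0.0, 1.0]]}
side {'fx': 490.5605, 'fy': 490.5605, 'cx': 322.0452, 'cy': 202.785, 'extrinsics': [[0.9952, -0.0597, 0.0779, 0.4278], [-0.0971, -0.7167, 0.6905, -1.3799], [0.0146, -0.6948, -0.7191, 1.4649], [0.0, 0.0, 0.0, 1.0]]}
wrist {'fx': 285.4432, 'fy': 285.4432, 'cx': 321.6925, 'cy': 198.8104, 'tool_from_camera': [[0.0007, -0.9705, -0.2411, 0.0686], [1.0, 0.0004, 0.0011, 0.0004], [-0.0009, -0.2411, 0.9705, -0.0927], [0.0, 0.0, 0.0, 1.0]]}
0.0783 {'time_s': 0.15, 'joints': array([ 1.08399395e+00,  3.20132640e-01,  1.56536300e+00, -2.99105318e-05,
        1.25737793e+00, -2.00037793e-02]), 'qd': array([-0.00058069, -0.00027069, -0.00360747,  0.00062206,  0.00057341,
       -0.00061458]), 'joint_efforts': array([ 5.36410917e-04, -4.12771618e+01, -2.32154685e+01,  7.26608536e-02,
        4.33003670e-02, -7.09265692e-05]), 'position': array([0.25865369, 0.51324993, 0.29163437]), 'orientation': array([-7.26524177e-01, -3.05612804e+00,  1.95882415e-03]), 'contact_force': array([-0.76967029,  0.523005  ,  0.42780835]), 'moment': array([0.07439698, 0.00305223, 0.02897835]), 'gripper_width': 0.09153095458028049}
```

View pics/scene0.png

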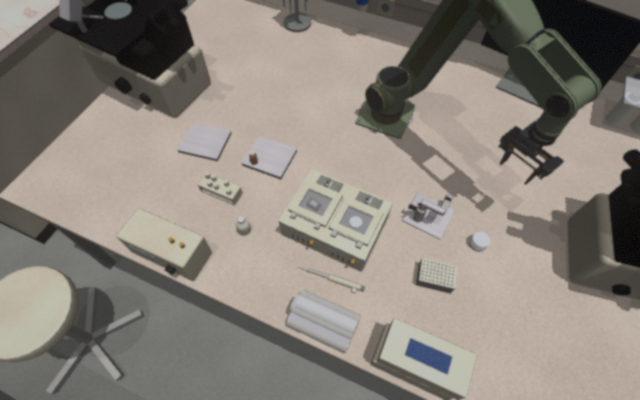

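View pics/side0.png

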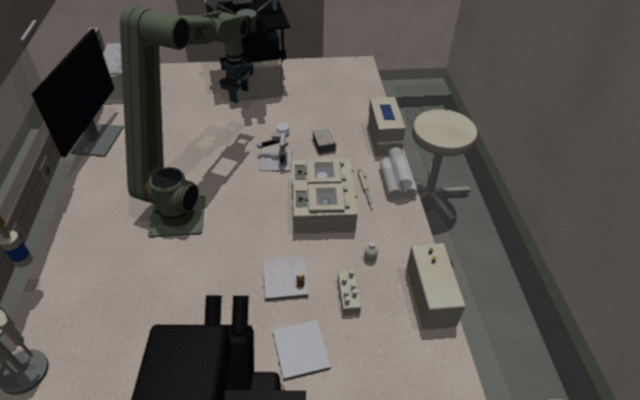

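Scene picture: the incubator is at about (335,218), with a round bright dish in the left (+y) chamber at (357,220) and the grey logger in the right one at (315,203). There are two plate look-alikes, at (270,157) with a bottle and at (205,141) bare. World +y runs to the right in this view, so (270,157) is farthest to the robot's left, and it also carries the amber bottle. I'll confirm this in a wrist-view crop.

```bash
cat > h.py <<'E'
from plant import robot, telemetry, optics
import cv2, numpy as np
from scipy.spatial.transform import Rotation as R
def cam(n, st=None):
    m=optics.camera_model(n)
    if n=="wrist":
        T=np.eye(4); T[:3,:3]=R.from_rotvec(st["orientation"]).as_matrix(); T[:3,3]=st["position"]
        E=T@m["tool_from_camera"]
    else: E=np.array(m["extrinsics"])
    return m,E
def cast(n,px,z,st=None):
    m,E=cam(n,st); px=np.atleast_2d(np.array(px,float))
    d=np.c_[(px[:,0]-m["cx"])/m["fx"],(px[:,1]-m["cy"])/m["fy"],np.ones(len(px))]@E[:3,:3].T
    return E[:3,3]+d*((z-E[2,3])/d[:,2])[:,None]
def proj(n,P,st=None):
    m,E=cam(n,st); p=(np.atleast_2d(P)-E[:3,3])@E[:3,:3]
    return np.c_[m["fx"]*p[:,0]/p[:,2]+m["cx"],m["fy"]*p[:,1]/p[:,2]+m["cy"]]
def shot(n,name):
    st=telemetry.observe(); im=optics.read_camera(n)[:,:,::-1].copy(); cv2.imwrite(f"pics/{name}.png",im)
    np.save(f"pics/{name}.npy",{k:st[k] for k in("position","orientation")},allow_pickle=True); return im,st
def down(yaw): # jaw (tool y) along world angle yaw, z down
    y=np.array([np.cos(yaw),np.sin(yaw),0]); z=np.array([0,0,-1.]); x=np.cross(y,z)
    return R.from_matrix(np.c_[x,y,z]).as_rotvec()
E
python3 - <<'E'
from h import *
print(cast("scene",[[357,220],[315,203]],.1), cast("scene",[[326,173],[391,205],[281,220]],.11))
print(cast("scene",[[258,137],[297,150],[281,175],[243,162]],.022), cast("side",[[286,276],[323,172],[328,197]],[.022,.1,.1][0]))
st=telemetry.observe(); print(R.from_rotvec(st["orientation"]).as_matrix().round(2))
E
```

```text
[[ 0.58277438  0.0917404   0.1       ]
 [ 0.58130382 -0.06575798  0.1       ]] [[ 0.45613365 -0.07996576  0.11      ]
 [ 0.48505704  0.17743166  0.11      ]
 [ 0.69453733 -0.13908891  0.11      ]]
[[ 0.35166866 -0.42924001  0.022     ]
 [ 0.34525803 -0.25488078  0.022     ]
 [ 0.48011512 -0.25740318  0.022     ]
 [ 0.48728538 -0.42145111  0.022     ]] [[ 0.42049386 -0.34528277  0.022     ]
 [ 0.60628897  0.19098081  0.022     ]
 [ 0.6118468   0.036882    0.022     ]]
[[-0.89  0.45 -0.  ]
 [ 0.45  0.89 -0.  ]
 [-0.   -0.   -1.  ]]
```

```bash
python3 - <<'E'
from h import *
robot.goto([.43,-.10,.36],down(np.pi/2))
im,st=shot("wrist","w1"); print(st["time_s"],st["position"])
print(proj("wrist",[[.415,-.34,.022],[.58,.09,.1]],st))
E
```

```text
2.4333 [ 0.4302009  -0.09956053  0.35990816]
[[161.39585679 163.8472441 ]
 [457.65263571 290.40672592]]
```

View pics/w1.png

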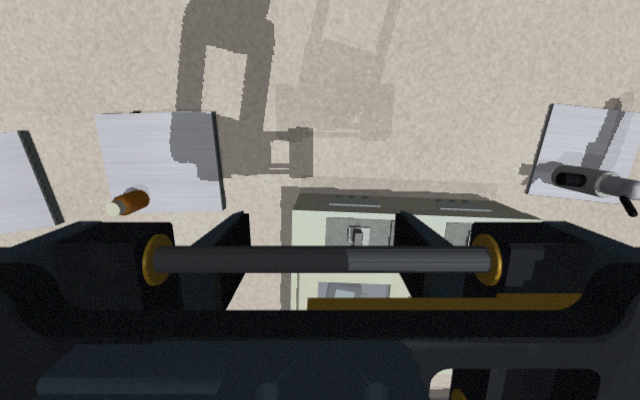

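Wrist picture: the plate with the amber bottle has corners at about (98,114), (216,111), (225,209) and (103,215). The bare look-alike is at its left, at (20,180), so it lies at lower y. My choice is the bottle plate at (160,163). The gripper hides the lower half of the view, so I'll turn the wrist half a turn to see the incubator.

```bash
python3 - <<'E'
from h import *
robot.goto([.48,.03,.43],down(-np.pi/2))
im,st=shot("wrist","w2"); print(st["time_s"],st["position"])
a=cv2.resize(im[0:240,100:540],(800,436),interpolation=cv2.INTER_CUBIC); 
cv2.imwrite("pics/w2c.png",a)
E
```

```text
5.3667 [0.4799885  0.02996251 0.42995401]
```

View pics/w2c.png

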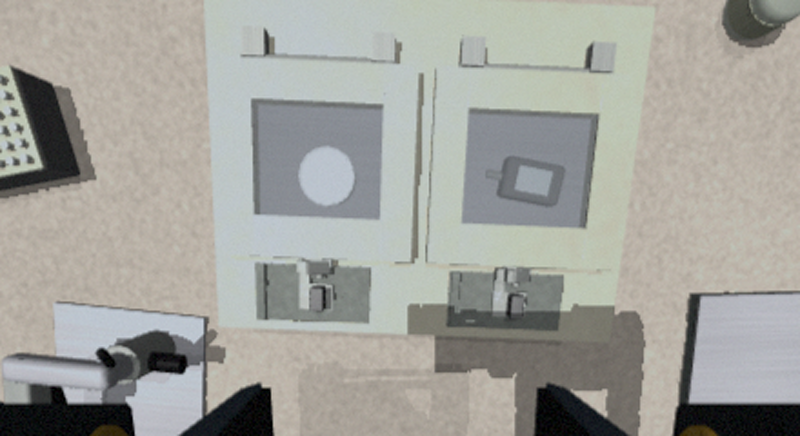

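The crop confirms the dish in the left chamber at crop (327,176) and the logger in the right one at (530,182). The left tab's top is at about (319,296), the right tab at (516,304), and the front deck corners are at (218,328) and (613,340).

```bash
cat > m.py <<'E'
from h import *
im=cv2.imread("pics/w2.png"); st=np.load("pics/w2.npy",allow_pickle=True).item()
def C(p,z): return cast("wrist",np.array(p,float)/1.818+[100,0],z,st)
front=C([[218,328],[613,340]],.11); d=front[0]-front[1]; print("front",front.round(4),"w",np.linalg.norm(d))
yaw=np.arctan2(-d[0],d[1]); print("yaw",yaw)
br=C([[654,8]],.11); print("backright",br, np.linalg.norm(br-front[1]))
# dish blob
w=im.copy(); hsv=cv2.cvtColor(w,cv2.COLOR_BGR2HSV); 
x0,y0,x1,y1=[int(v) for v in (100+255/1.818,102/1.818,100+380/1.818,214/1.818)]
g=cv2.cvtColor(w,cv2.COLOR_BGR2GRAY)[y0:y1,x0:x1]
_,t=cv2.threshold(g,0,255,cv2.THRESH_OTSU)
n,l,s,c=cv2.connectedComponentsWithStats(t[2:-2,2:-2]); k=1+np.argmax(s[1:,4]); print("blob",s[k],c[k]+[x0+2,y0+2])
dish=cast("wrist",c[k]+[x0+2,y0+2],.098,st)[0]; print("dish",dish,"diam", 2*np.sqrt(s[k,4]/np.pi), np.linalg.norm(np.diff(cast("wrist",[[300,100],[300+s[k,2],100]],.098,st),axis=0)))
Rz=R.from_euler('z',yaw).as_matrix()
O=front.mean(0)+Rz@[.12,0,0]; O[2]=0
back=br[0]+Rz@[-.12,.158,0]; print("origin from front",O,"from br",back)
loc=lambda p:(np.array(p)-O)@Rz
tabs=C([[319,296],[516,304]],.132); print("tabs",tabs, loc(tabs)); print("dish loc",loc(dish))
lw=C([[251,100],[383,103],[380,219],[250,214]],.126); print("window loc",loc(lw).round(4))
print("lid gap edges", loc(C([[412,262],[427,263],[420,70]],.126)).round(4))
s1=np.load("pics/w1.npy",allow_pickle=True).item()
pl=cast("wrist",[[98,114],[214,111],[223,209],[103,215]],.022,s1); print("plate",pl.round(4), pl.mean(0))
print([np.linalg.norm(pl[i]-pl[i-1]).round(4) for i in range(4)])
print("inc corner w1",cast("wrist",[[293,209]],.11,s1)); 
big=cv2.resize(im[130:195,230:430],(800,260),interpolation=cv2.INTER_CUBIC); 
i1=cv2.imread("pics/w1.png")[100:225,85:240]; cv2.imwrite("pics/z.png",np.vstack([big,cv2.copyMakeBorder(cv2.resize(i1,(400,323),interpolation=cv2.INTER_CUBIC),0,0,0,400,0)]))
E
python3 m.py
```

```text
front [[ 0.4722  0.1802  0.11  ]
 [ 0.4626 -0.1392  0.11  ]] w 0.31953665622810096
yaw -0.029996821065215257
backright [[ 0.69991595 -0.14468767  0.11      ]] 0.23733162045574155
blob [ 22  22  31  33 776] [279.07860825  96.37886598]
dish [0.59009239 0.09110881 0.098     ] diam 31.433006326383836 0.043758511306923924
origin from front [0.58738652 0.01693609 0.        ] from br [0.58470872 0.01684033 0.11      ]
tabs [[ 0.50066083  0.09423209  0.132     ]
 [ 0.49475432 -0.05420879  0.132     ]] [[-0.08900496  0.07466012  0.132     ]
 [-0.09045672 -0.07389113  0.132     ]]
dish loc [0.00048004 0.0742205  0.098     ]
window loc [[ 0.046   0.1221  0.126 ]
 [ 0.0469  0.0297  0.126 ]
 [-0.0316  0.0302  0.126 ]
 [-0.031   0.1259  0.126 ]]
lid gap edges [[-0.062   0.0055  0.126 ]
 [-0.0624 -0.0058  0.126 ]
 [ 0.0686  0.0046  0.126 ]]
plate [[ 0.344  -0.4246  0.022 ]
 [ 0.3396 -0.2562  0.022 ]
 [ 0.4867 -0.2552  0.022 ]
 [ 0.4968 -0.4452  0.022 ]] [ 0.41677288 -0.34531005  0.022     ]
[np.float64(0.1542), np.float64(0.1684), np.float64(0.1471), np.float64(0.1902)]
inc corner w1 [[ 0.46140305 -0.13628141  0.11      ]]
```

View pics/z.png

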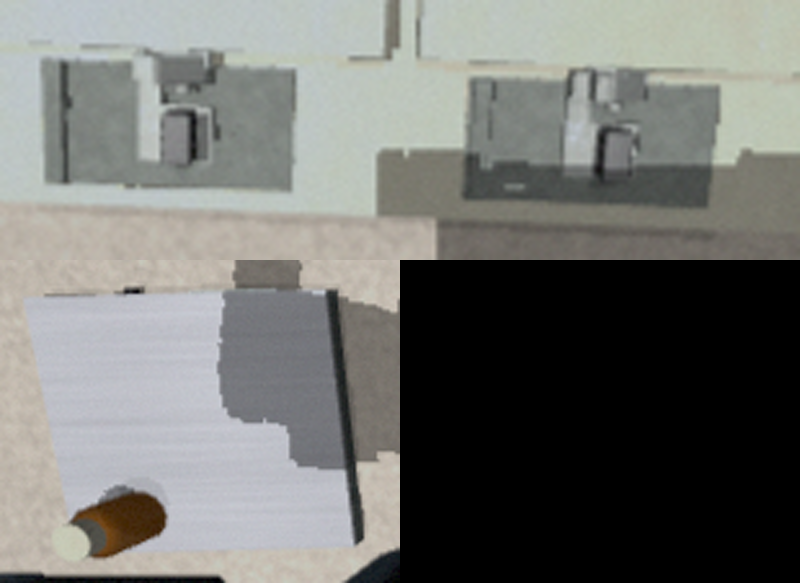

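The zoom shows the left tab's top at image (274,164), about 10 x 18 mm as specified, and the amber bottle on the chosen plate. The sizes agree: deck width 0.319 m (0.316 given), dish diameter 0.044 m, lids at local ±0.075 m. Next I'll check reachability and slide the latch.

```bash
cat >> h.py <<'E'
YAW=-.03; O=np.array([.586,.017,0]); RZ=R.from_euler('z',YAW).as_matrix()
W=lambda x,y,z: O+RZ@np.array([x,y,z])
ATT=down(np.pi/2+YAW); N=robot.nose_length
def lid(th,r):  # TCP for front-lower finger corner on lid's outer face
    s,c=np.sin(th),np.cos(th); return W(.072-r*c+.008*s+.016,.075,.118+r*s+.008*c+N)
def say(t=""):
    s=telemetry.observe(); print(t,round(s["time_s"],2),s["position"].round(4),s["contact_force"].round(2),round(s["gripper_width"],4)); return s
E
python3 - <<'E'
from h import *
s2=np.load("pics/w2.npy",allow_pickle=True).item()
t=cast("wrist",[[274.3,164.3]],.132,s2)[0]; tl=(t-O)@RZ; print("tab",t,tl)
for p in [W(.118,.075,.40),W(.118,.075,.316),lid(1.45,.12),lid(.7,.125),lid(0,.13),np.array([.395,-.34,.1]),W(-.104,.05,.197)]:
    q=robot.solve_ik(p,ATT); print(p.round(3), None if q is None else np.round(q,2))
assert abs(tl[1]-.0755)<.005
ty=tl[1]
robot.move_gripper(0.0,20)
robot.goto(W(-.104,ty-.027,.26),ATT); say()
robot.servo_line(W(-.104,ty-.027,.119+N),.12,f_stop=6); s=say("down")
hit=robot.servo_line(W(-.104,ty-.0185+.013,.119+N),.03,f_stop=9); s=say(f"slid {hit}")
robot.hold(.3)
robot.servo_line(W(-.104,ty-.03,.119+N),.1); robot.servo_line(W(-.115,ty-.03,.30),.2); s=say("up")
robot.move_gripper(.062)
robot.goto(W(-.12,.0,.38),ATT)
im,st=shot("scene","s2"); cv2.imwrite("pics/s2c.png",cv2.resize(im[120:300,220:480],(780,540),interpolation=cv2.INTER_CUBIC))
E
```

```text
tab [0.49863064 0.09590764 0.132     ] [-0.08969692  0.07625145  0.132     ]
[0.706 0.088 0.4  ] [ 0.11  0.52  0.98 -0.    1.64 -1.43]
[0.706 0.088 0.316] [ 0.11  0.53  1.16 -0.    1.45 -1.43]
[0.67  0.09  0.316] [ 0.12  0.47  1.27 -0.    1.4  -1.42]
[0.586 0.092 0.283] [ 0.14  0.35  1.54 -0.    1.25 -1.4 ]
[0.546 0.093 0.204] [ 0.15  0.36  1.74 -0.    1.04 -1.39]
[ 0.395 -0.34   0.1  ] [-0.73  0.44  1.94  0.    0.76 -2.27]
[0.484 0.07  0.197] [ 0.12  0.27  1.9  -0.    0.97 -1.42]
 9.34 [0.4836 0.0693 0.2601] [ 0.05 -0.32  0.59] 0.0007
down 10.02 [0.484  0.0694 0.1978] [ 0.38 -0.47 -0.13] 0.0004
slid False 10.88 [0.4843 0.091  0.1973] [ 0.9  -1.08  1.48] 0.0006
up 12.24 [0.472  0.0669 0.2992] [ 0.03  0.15 -0.26] 0.0004
```

View pics/s2c.png

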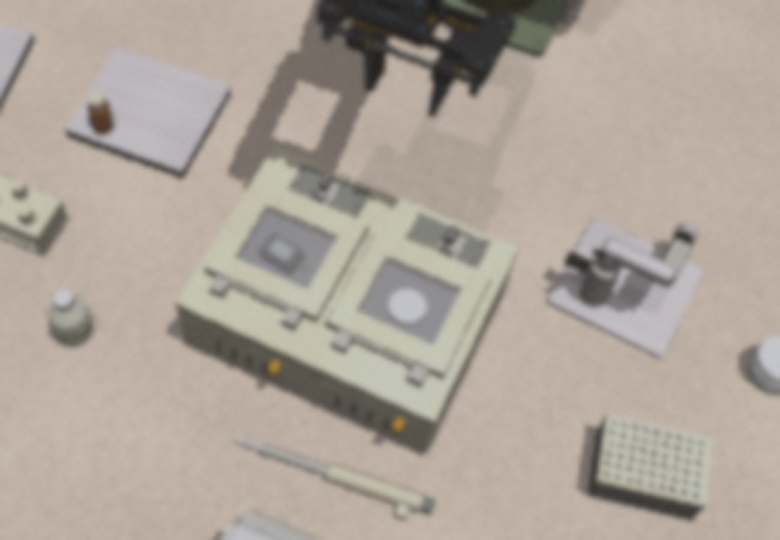

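The lid is still shut, since both lids lie flat in the crop. The push ended at only about 1 N, so the fingers are thinner than I assumed. I'll push again, farther, while watching the force.

```bash
python3 - <<'E'
from h import *
ty=.0762; z=.119+N
robot.move_gripper(0.0,20)
robot.goto(W(-.104,ty-.03,.24),ATT)
robot.servo_line(W(-.104,ty-.027,z),.1,f_stop=6)
robot.hold(.1); f0=telemetry.observe()["contact_force"][1]
robot.servo_line(W(-.104,ty-.008,z),.06,f_stop=9)
for k in range(14):
    robot.servo_line(W(-.104,ty-.008+.002*k,z),.03,f_stop=9)
    fy=np.mean([telemetry.observe()["contact_force"][1] for _ in range(3)])-f0
    print(2*k-8,round(fy,2),end="; ")
    if fy<-4.5: break
s=say("end")
im,st=shot("scene","s3")
robot.servo_line(s["position"]+RZ@[0,-.04,0],.1); robot.servo_line(W(-.115,ty-.03,.30),.2); s=say("up")
robot.move_gripper(.062)
im,st=shot("scene","s4"); cv2.imwrite("pics/s4c.png",np.hstack([cv2.resize(cv2.imread(f"pics/{n}.png")[130:280,260:420],(400,375),interpolation=cv2.INTER_CUBIC) for n in("s3","s4")]))
E
```

```text
-8 -0.67; -6 -0.66; -4 -1.83; -2 -3.32; 0 -3.05; 2 -7.83; end 18.06 [0.4844 0.0971 0.1973] [ 0.52 -7.69  1.26] 0.0007
up 19.33 [0.472  0.0669 0.2992] [-0.59  0.62 -0.06] 0.0003
```

View pics/s4c.png

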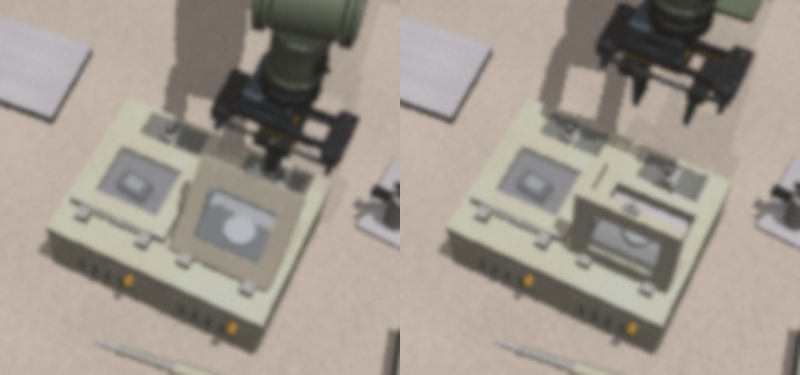

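The left crop shows the lid rising and the right crop shows it standing open, with the latch released and the dish in its well. I'll refine the dish position from the earlier scene picture, then grasp and lift it.

```bash
python3 - <<'E'
from h import *
im=cv2.imread("pics/s2.png"); y0,x0=205,340; g=cv2.cvtColor(im,cv2.COLOR_BGR2GRAY)[y0:y0+33,x0:x0+34]
_,t=cv2.threshold(g,0,255,cv2.THRESH_OTSU); n,l,s,c=cv2.connectedComponentsWithStats(t)
k=min(range(1,n),key=lambda i:np.linalg.norm(c[i]-[355.5-x0,221.5-y0])); print(s[k],c[k]+[x0,y0])
ds=cast("scene",c[k]+[x0,y0],.098)[0]; print("dish scene",ds)
d=np.array([.590,.0911]); 
if np.linalg.norm(ds[:2]-d)<.01 and s[k,4]<400: d=(d+ds[:2])/2
print(d)
robot.goto([d[0],d[1],.26],ATT)
hit=robot.servo_line([d[0],d[1],.087+N],.1,f_stop=5); s=say(f"down {hit}")
robot.move_gripper(.03,8); s=say("grip")
p=s["position"].copy(); np.save("grasp.npy",p)
robot.servo_line(p+[0,0,.03],.06); s=say("lift"); robot.servo_line([p[0],p[1],.30],.15); s=say("up")
im,st=shot("scene","s5"); b,_=shot("side","d5")
u=proj("scene",[[p[0],p[1],.22]])[0].astype(int); v=proj("side",[[p[0],p[1],.22]])[0].astype(int)
c=lambda i,q:cv2.resize(i[max(q[1]-50,0):q[1]+50,q[0]-50:q[0]+50],(400,400),interpolation=cv2.INTER_CUBIC)
cv2.imwrite("pics/g5.png",np.hstack([c(im,u),c(b,v)]))
E
```

```text
[ 10  11  12  11 111] [355.47747748 221.04504505]
dish scene [0.58759195 0.08829776 0.098     ]
[0.58879597 0.08969888]
down False 22.07 [0.5892 0.0898 0.1661] [ 0.95 -0.97  0.14] 0.0622
grip 22.49 [0.589  0.0897 0.1657] [-0.25  0.22  3.06] 0.0437
lift 23.15 [0.5889 0.0897 0.1958] [-0.09 -0.28 -0.09] 0.0438
up 23.99 [0.5885 0.0896 0.2989] [-0.81 -0.68 -0.96] 0.0438
```

View pics/g5.png

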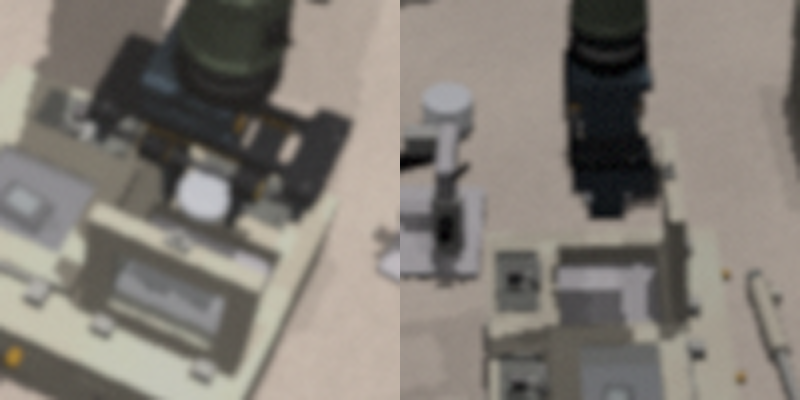

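The dish is held between the pads (opening 43.8 mm, left crop) and the well is empty. Now I'll carry it to the plate.

```bash
python3 - <<'E'
from h import *
p=np.load("grasp.npy"); zt=p[2]-.084+.022; T=np.array([.393,-.338])
robot.servo_line([*T,.25],.25); robot.hold(.15)
robot.servo_line([*T,zt+.012],.1); robot.hold(.3); say("above")
hit=robot.servo_line([*T,zt-.003],.015,f_stop=1.8); s=say(f"set {hit} zt={zt:.4f}")
robot.move_gripper(.064); robot.hold(.2); s=say("open")
q=s["position"]; robot.servo_line(q+[0,0,.1],.12)
robot.servo_line(W(-.1,-.1,.40),.3); s=say("off")
im,_=shot("scene","s6"); b,_=shot("side","d6")
u=proj("scene",[[.41,-.34,.03]])[0].astype(int); v=proj("side",[[.41,-.34,.03]])[0].astype(int)
c=lambda i,q:cv2.resize(i[q[1]-35:q[1]+35,q[0]-35:q[0]+35],(400,400),interpolation=cv2.INTER_CUBIC)
cv2.imwrite("pics/p6.png",np.hstack([c(im,u),c(b,v)]))
E
```

```text
above 28.07 [ 0.3931 -0.3381  0.116 ] [ 0.09 -0.54 -0.19] 0.0437
set True zt=0.1037 28.83 [ 0.3929 -0.3379  0.1036] [ 0.34 -0.3   2.97] 0.0437
open 29.55 [ 0.3926 -0.3376  0.1032] [0.39 0.03 1.19] 0.0643
off 31.81 [ 0.4824 -0.0805  0.3989] [ 0.93  0.09 -0.05] 0.0642
```

View pics/p6.png

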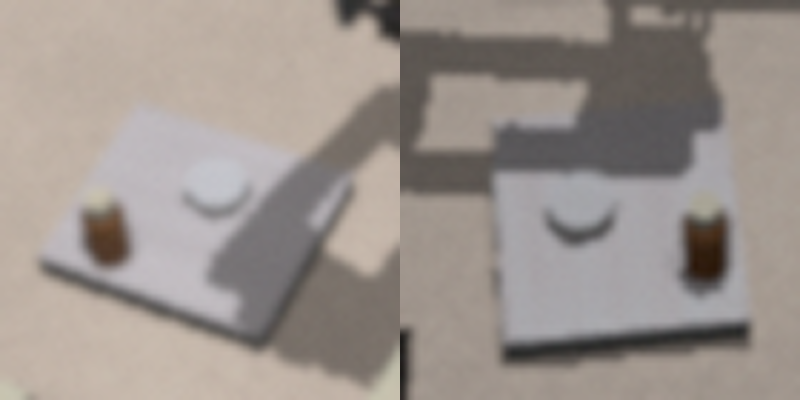

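Both views show the dish wholly on the plate and clear of the bottle. Next is closing the lid, from behind.

```bash
python3 - <<'E'
from h import *
robot.move_gripper(0.0,20)
robot.goto(W(.122,.075,.41),ATT)
h=robot.servo_line(W(.122,.075,.118+.118+N),.15,f_stop=6); say(f"behind {h}")
for th in (1.45,1.2,.95,.7,.5,.32,.2,.13):
    h=robot.servo_line(lid(th,.120+.009*(1.45-th)/1.45),.10,f_stop=15); s=say(f"{th} {h}")
    if h: break
else:
    q=lid(0,.129); q[2]-=.004
    h=robot.servo_line(q,.03,f_stop=22); s=say(f"press {h}"); robot.hold(.3); say()
    robot.servo_line(q+[0,0,.06],.15); robot.servo_line(W(-.18,.0,.40),.3); say("off")
im,_=shot("scene","s7"); b,_=shot("side","d7")
u=proj("scene",[[.586,.03,.13]])[0].astype(int); v=proj("side",[[.586,.03,.13]])[0].astype(int)
c=lambda i,q:cv2.resize(i[q[1]-60:q[1]+60,q[0]-60:q[0]+60],(400,400),interpolation=cv2.INTER_CUBIC)
cv2.imwrite("pics/l7.png",np.hstack([c(im,u),c(b,v)]))
E
```

```text
behind False 34.82 [0.7104 0.0879 0.3159] [-0.33 -0.75 -0.33] 0.0001
1.45 False 35.38 [0.6702 0.0896 0.3176] [1.11 0.15 0.32] 0.0002
1.2 False 35.83 [0.64   0.0904 0.3126] [0.08 0.01 0.55] 0.0005
0.95 False 36.28 [0.6115 0.0913 0.3013] [0.39 0.04 1.52] 0.0002
0.7 False 36.74 [0.5863 0.092  0.283 ] [ 1.09 -0.21  1.58] 0.0001
0.5 False 37.14 [0.5698 0.0925 0.2639] [-0.7  -1.18  2.56] 0.0007
0.32 False 37.52 [0.5581 0.0929 0.244 ] [0.27 0.44 2.1 ] 0.0002
0.2 False 37.82 [0.5525 0.093  0.2296] [-0.89 -0.18  2.66] 0.0005
0.13 False 38.07 [0.5509 0.0932 0.2214] [1.63 0.38 1.53] 0.0005
press False 38.91 [0.5481 0.0933 0.2033] [-2.15 -0.75 16.69] 0.0003
 39.21 [0.5481 0.0933 0.2033] [-2.54 -0.26 17.07] 0.0005
off 40.61 [0.4063 0.0226 0.3986] [ 0.43 -0.09  0.04] 0.0003
```

View pics/l7.png

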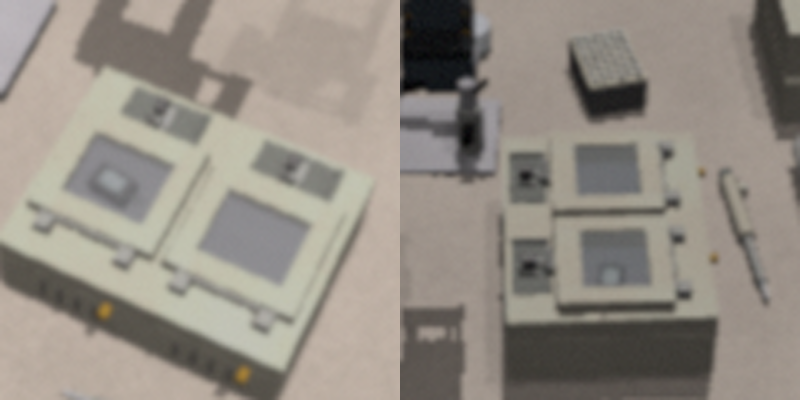

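Both lids lie flat, the left one 1.4 s after I let go of it. I'll wait a second and compare with the pre-opening picture before handing in.

```bash
python3 - <<'E'
from h import *
robot.hold(1); im,_=shot("scene","s8")
g=lambda i:cv2.cvtColor(i,cv2.COLOR_BGR2GRAY).astype(float)
a,b,c=g(cv2.imread("pics/s2.png")),g(cv2.imread("pics/s7.png")),g(im)
lidm=proj("scene",[W(x,y,.126) for x in(-.06,.07) for y in(.006,.144)]); (u0,v0),(u1,v1)=lidm.min(0).astype(int),lidm.max(0).astype(int)
edge=lambda i:cv2.phaseCorrelate(a[v0:v1,u0:u1].copy(),i[v0:v1,u0:u1].copy())
print("lid diff s7-s8",abs(b-c)[v0:v1,u0:u1].max(),"vs start mean",abs(a-c)[v0:v1,u0:u1].mean(),edge(c))
s=say()
if abs(b-c)[v0:v1,u0:u1].mean()<4: robot.hand_in(); print("handed in")
E
```

```text
lid diff s7-s8 3.0 vs start mean 5.280929866036249 ((-0.2537862199896743, -0.0053521068587265574), 0.7471876218788585)
 41.76 [0.4061 0.0224 0.4   ] [ 0.13 -0.3  -0.31] 0.0003
the job is handed in; nothing more can be done
handed in
```

I did the job as asked and handed it in at 41.8 s of the 72 s allowed. I opened the left chamber, set the dish on the warming plate that carries the amber bottle, then swung the lid down and pressed it shut with about 17 N.

**First latch push failed:** it stopped short at about 1 N and the lid stayed shut. The second went farther, up to about 8 N against the end stop, and the lid opened.

**Dish:** it touched the plate with a force of about 2–3 N. Both camera views show it wholly on the plate and clear of the bottle.

**Lid and latch:** the left lid lay flat 1.4 s after I let go. It had not moved when I looked again 1.1 s later, and it lines up with its latched position to about 0.3 pixel. I take that as latched, because the spring would otherwise throw it open. I did not look at the latch tongue itself.

**Everything else:** the right chamber is still shut with the logger inside. I checked the other things only by eye in the pictures, and none in view had moved. At the end the robot was clear of everything.

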